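Discharge a ball dispenser through its slide gate

ROBOT

A 6-joint arm with a two-finger parallel gripper is mounted at the origin on a cart in front of the work surface, level with it; the furniture and walls round the work are solid. World frame = base frame: x ahead of the robot, y to its left, z up, the work surface at z = 0. Lengths are in m, angles in degrees, forces in N, time in s.
With the tool pointing down it reaches from about 0.3 to 0.75 m from the base axis. Payload 8.5 kg.
Tool frame: the origin (TCP) lies between the finger pads; the fingertips stand 19 mm ahead of it and the grasp point (between the pads) is the TCP; z points along the fingers, y is the line along which they close (so a half turn about z gives the same grasp; the last joint's range is limited). The gripper opens to 85 mm and grips with 20 to 120 N. Pads are 22 mm wide; open, the fingers measure 114 mm over their backs; the gripper's body (76 mm by 85 mm) begins 54 mm behind the grasp point. The pads swing forward as they close: fully open they stand 13 mm farther back than shut.
Start: joints at [59.914, 21.807, 74.336, -0, 83.858, -12.336], TCP at [0.168, 0.524, 0.25] pointing down, gripper open.
Joint ranges: [-178.18, 178.18], [-50.72, 133.34], [12.68, 142.11], [-81.47, 261.47], [9.98, 163.14], [-165.26, 165.26]. Speed limits (degrees/s): [136.94, 136.94, 180, 180, 180, 180].

INTERFACE

Orientations are given as a 3x3 rotation matrix whose columns are the frame's x, y, z axes.
In Python, from rig import env, optics gives the robot as it stands.
- The arm moves only by the tool arm_command, never from a script. Its argument "commands" is one flat list of numbers, 7 for each row, row after row: the closure, from -1 (fully open) to 1 (shut), so that 0 is half open, then the shift along the tool's x, y, z as a fraction of full scale, then the turn, a rotation vector about the tool's x, y, z as a fraction of full scale. A call has 1 to 12 rows; each row is the pose to reach, as a shift and turn from the pose commanded when the call began, along the tool's axes at that moment; what a row does not reach only later rows make up. Full scale, the value 1, is 500 mm for a shift and 120 degrees for a turn. A row lasts 1/12 s, in which the tool goes at most 41.7 mm and 7.16 degrees, less where a joint would pass 70% of its speed; a pose out of reach is approached as far as the arm can. A call with a number of a shift or a turn outside -1 to 1 is refused whole. A call with a gripper value outside its range is refused whole. The fingers move at their own pace and stop on an object; "newtons" is the grip in N (left out, the last holds). Time passes only in rows, so rows that repeat a pose let the fingers close. It gives the time, the measured TCP pose, the force, the opening and the grip force at its end, in the units of the state.
- env.observe(): the state, without advancing time (a new reading comes with each control period).
- optics.get_image(name): name is "side" or "top" or "wrist"; returns a dict with "image" (480x640x3 uint8, red, green, blue), "intrinsics" (3x3 intrinsics, pixels), "k1" (the pictures are not rectified: a ray, as slopes to the right and down, at radius r is drawn at 1 + k1 r^2 times it, then the intrinsics apply), "origin" and "orientation" of the camera in the world; the wrist camera has in their place "tool_from_camera" (4x4, takes a point from camera to tool coordinates, whose origin is the TCP and whose axes are the flange's). Camera axes: x right, y down, z forward; pixel columns grow to the right and rows downward; lengths in m; the calibration is good to about 2 mm. A picture is of the moment at which its call begins: read the wrist's pose just before it. There is no depth.
- env.close_job(): hands the job in; it is judged then, once.
The state is a dict: "time_s": time; "q": joint angles; "qvel": joint speeds; "joint_efforts": joint torques, N m; "position": TCP position; "tool_rot": TCP orientation; "ft_force": force on the tool from outside, world axes, zero at the start; "wrist_torque": the same for the moment, N m; "grip_width": finger opening in m; "gripper_force": force on a finger pad.
Only numpy, scipy, OpenCV 4.12 (cv2) and the standard library are available. Lean on these libraries where they do the work, as an engineer would, in place of code of your own. Each camera call takes 0.05 s, during which the arm holds its last target. There are 200 camera calls.

TASK

Set the steel pan on the bench centred under the spout of the white ball dispenser. Then draw the dispenser's red-handled slide gate right out to its end stop so that all four steel balls drop into the pan, and push the gate fully shut again. Leave the pan with the balls standing under the spout, let go of everything, and do not disturb the bottle, tube rack and timer.

Things in the scene. Friction and masses are not known exactly. Their poses are not given: they have to be found in the camera images.
- hopper: White ball dispenser with a clear front, fixed, 175 mm high. Origin on the bench (z = 0) straight below the spout's centre; z up, x to its back, y the way the gate is drawn out (robot's left at yaw 0). Its bin, above 75 mm, reaches 29 mm from the centre in x and 32 mm in y, with a round funnel mouth of up to 52 mm radius on top (135 to 175 mm high). A back column stands behind x = +72 mm, 120 mm wide in y at its foot.
- spout (a point): Centre of the dispenser's spout at its lower rim, 50 mm above the bench, opening downward, 50 (x) by 56 (y) mm inside, walls 4 mm. The deck above it has its underside at 62 mm. The space below is open in front (-x) and at both sides (+y, -y), down to the bench, and closed only by the back column. Axes as the dispenser's.
- gate (a joint): How far the flat slide gate is drawn out along the dispenser's +y, in m: 0 fully shut, 0.070 at its end stop. It starts shut or up to 8 mm out (still holding the balls), slides with about 2.5 N of friction plus 6 N per m/s, and stays where it is left. Balls fall as it clears the opening.
- gate_grip (a point): Point on the gate's red upright handle at which to grip it: a post 18 (x) by 16 (y) mm, 74 to 162 mm above the bench, axes as the dispenser's; this point is on its centre line, 148 mm above the bench. With the gate shut it stands 115 mm to +y of the spout's centre; it moves with the gate.
- pan: Loose open steel pan, 108 (x) by 98 (y) mm and 36 mm high, walls and floor 4 mm, 220 g, standing on the bench. Origin at the centre of its underside, z up; its blue upright grip stands on a tang on the -x side. To go under the spout it must be kept low (at most about 10 mm off the bench).
- pan_grip (a point): Point on the pan's blue upright grip, on its centre line, 105 mm to -x of the pan's origin and 58 mm above the pan's underside. The grip is a post 22 mm (x) by 16 mm (y), from 10 to 76 mm high, axes as the pan's.
- ball_0_center (a point): Centre of one of the four dark steel balls, 20 mm in diameter, 32 g; they start in the dispenser's bin, resting on the gate.
- ball_1_center (a point): Centre of one of the four dark steel balls, 20 mm in diameter, 32 g; they start in the dispenser's bin, resting on the gate.
- ball_2_center (a point): Centre of one of the four dark steel balls, 20 mm in diameter, 32 g; they start in the dispenser's bin, resting on the gate.
- ball_3_center (a point): Centre of one of the four dark steel balls, 20 mm in diameter, 32 g; they start in the dispenser's bin, resting on the gate.
- bottle: Bystander: small media bottle with an orange cap, 56 mm in diameter and 105 mm high, standing; origin at the centre of its underside.
- rack: Bystander: green tube rack, 62 x 144 mm, 42 mm high; origin at the centre of its underside.
- stopwatch: Bystander: white lab timer with coloured buttons, 60 x 64 mm, 20 mm high; origin at the centre of its underside.

How it is judged (in metres and radians):
On the way, in this order (a step that is already met when the one before it is completed fails the run):
1. the pan stands on the bench under the spout (x of pan in the frame of hopper between -0.025 and 0.025 m and y of pan in the frame of hopper between -0.02 and 0.02 m and height (world z) of pan below 0.004 m and angle between pan's own z axis and vertical below 0.06 rad), for 0.2 s.
2. the gate is drawn out to its end stop (value of joint gate above 0.067 m), for 0.2 s.
At the end, for the whole second after the job is handed in: The pan stands level on the bench under the spout (its centre within 25 mm in the dispenser's x and 20 mm in y of the spout's centre), at rest, all four balls are inside it, and the gate is shut to within 4 mm (all of step 1 and x of ball_0_center in the frame of pan between -0.052 and 0.052 m and y of ball_0_center in the frame of pan between -0.047 and 0.047 m and z of ball_0_center in the frame of pan between 0 and 0.034 m and x of ball_1_center in the frame of pan between -0.052 and 0.052 m and y of ball_1_center in the frame of pan between -0.047 and 0.047 m and z of ball_1_center in the frame of pan between 0 and 0.034 m and x of ball_2_center in the frame of pan between -0.052 and 0.052 m and y of ball_2_center in the frame of pan between -0.047 and 0.047 m and z of ball_2_center in the frame of pan between 0 and 0.034 m and x of ball_3_center in the frame of pan between -0.052 and 0.052 m and y of ball_3_center in the frame of pan between -0.047 and 0.047 m and z of ball_3_center in the frame of pan between 0 and 0.034 m and value of joint gate below 0.004 m and linear speed of pan below 0.02 m/s); the robot touches nothing.
It fails at once if the bottle, tube rack or timer is moved by more than 15 mm or tipped (distance of any of bottle, rack, stopwatch from where it was at the start of the episode above 0.015 m or angle between any of bottle, rack, stopwatch's own z axis and vertical above 0.3 rad).
It also fails if it takes over 54 s, if anything falls off the work surface, if the arm or the gripper's body presses on something with over 40 N, if the wrist force passes 120 N, or if a joint passes its speed limit or range.

## Working session

There is one attempt and no reset: what is moved stays moved. The work goes in short steps, Python scripts to look and compute and a tool call to move; the robot and the scene stay as the last step left them, time stands still between calls to the robot, and variables do not carry over. Pictures are saved under pics/ and viewed, at most 10 in all, crops included, and the job is handed in when it is done.

Besides the shell and the picture viewer there is one more tool, called by a JSON object that holds its "op" and its "data", one argument or row to a line. arm_command: Moves the arm, as the interface text tells. Shift numbers are shares of 500 mm and turn numbers shares of 120 degrees, none past 1 either way. Its arguments: {"type":"object","properties":{"commands":{"type":"array","items":{"type":"number"}},"newtons":{"type":"number"}},"required":["commands"]}

```bash
mkdir -p pics; ls
cat > h.py <<'E'
import numpy as np, cv2, pickle
from rig import env, optics
def snap(n,f):
    s=env.observe(); d=optics.get_image(n); 
    if n=="wrist":
        T=np.array(d["tool_from_camera"]); R=np.array(s["tool_rot"]); 
        d["origin"]=R@T[:3,3]+np.array(s["position"]); d["orientation"]=R@T[:3,:3]
    pickle.dump(d,open(f"pics/{f}.pkl","wb")); cv2.imwrite(f"pics/{f}.png",d["image"][:,:,::-1]); return d
def load(f): return pickle.load(open(f"pics/{f}.pkl","rb"))
def ray(d,u,v):
    K=np.array(d["intrinsics"]); p=np.array([(u-K[0,2])/K[0,0],(v-K[1,2])/K[1,1]])
    q=p.copy()
    for _ in range(30): q=p/(1+d["k1"]*(q@q))
    r=np.array(d["orientation"])@np.array([q[0],q[1],1]); return np.array(d["origin"]),r/np.linalg.norm(r)
def atz(d,u,v,z):
    o,r=ray(d,u,v); return o+r*(z-o[2])/r[2]
def tri(*obs):
    A=np.zeros((3,3));b=np.zeros(3)
    for d,u,v in obs:
        o,r=ray(d,u,v);P=np.eye(3)-np.outer(r,r);A+=P;b+=P@o
    x=np.linalg.solve(A,b); return x,[round(1e3*np.linalg.norm(np.cross(x-ray(d,u,v)[0],ray(d,u,v)[1])),1) for d,u,v in obs]
def proj(d,X):
    K=np.array(d["intrinsics"]);c=np.array(d["orientation"]).T@(np.array(X)-np.array(d["origin"]));q=c[:2]/c[2];q=q*(1+d["k1"]*(q@q));return K[0,0]*q[0]+K[0,2],K[1,1]*q[1]+K[1,2]
E
python3 - <<'E'
from h import *
np.set_printoptions(precision=3,suppress=True)
for n in("side","top"):
    d=snap(n,n+"0"); print(n,np.array(d["origin"]),np.array(d["orientation"])[:,2],d["k1"])
s=env.observe(); print(s["time_s"],np.array(s["tool_rot"]),s["position"])
E
```

```text
pics
side [-0.692 -0.642  1.614] [ 0.596  0.31  -0.741] -0.17728839726491105
top [ 0.266 -0.015  1.47 ] [ 0.144 -0.008 -0.99 ] -0.02315165040145312
0.1 [[-0.952  0.305 -0.001]
 [ 0.305  0.952 -0.001]
 [ 0.    -0.001 -1.   ]] [0.168 0.524 0.25 ]
```

View pics/top0.png

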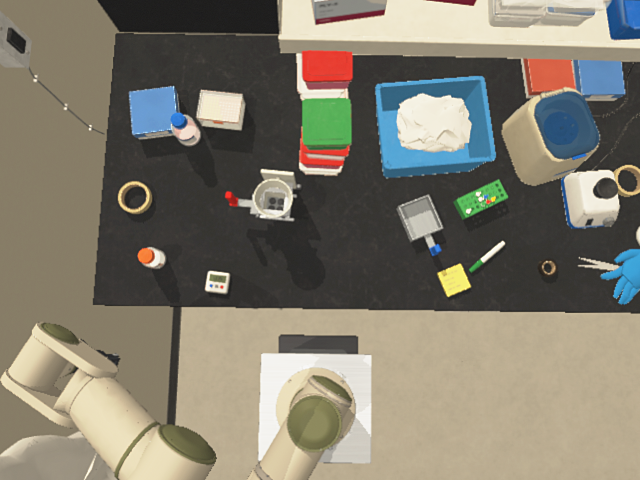

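View pics/side0.png

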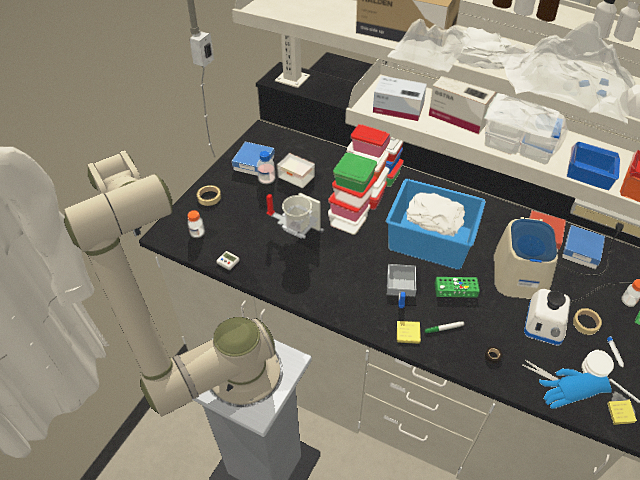

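The top view shows the dispenser at about (272,198) with its red handle at (231,199). The pan is at (420,217) with its blue grip at (434,247), next to the rack at (482,198). The side view shows the dispenser at (297,213), the handle at (270,205) and the pan at (402,280) with its grip at (402,299). I'll enlarge both.

Run:
```python
from h import *
t=cv2.imread("pics/top0.png");s=cv2.imread("pics/side0.png")
a=lambda im,x,y:cv2.resize(im[y:y+100,x:x+133],None,fx=3,fy=3,interpolation=cv2.INTER_CUBIC)
cv2.imwrite("pics/c0.png",np.vstack([np.hstack([a(t,205,145),a(t,380,175)]),np.hstack([a(s,235,165),a(s,350,235)])]))
```

```text
(no output)
```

View pics/c0.png

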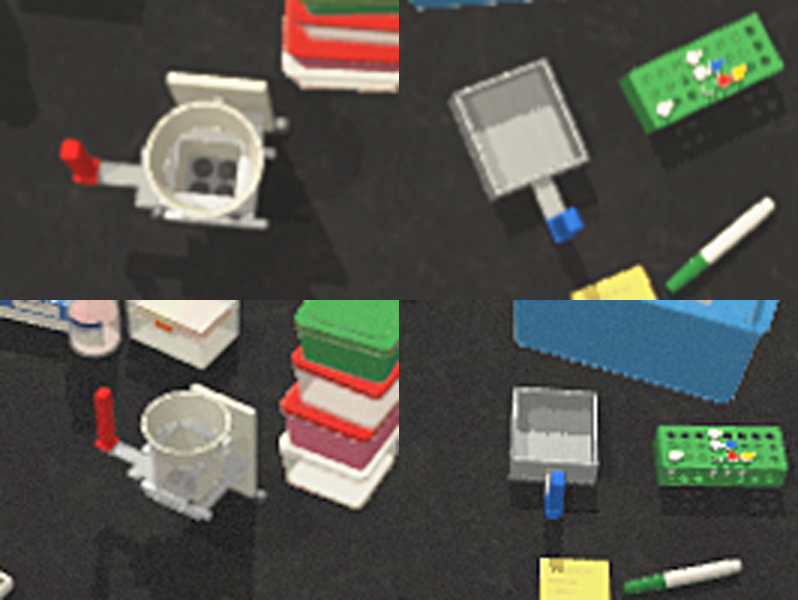

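Run:
```python
from h import *
np.set_printoptions(precision=4,suppress=True)
t=load("top0");s=load("side0")
print("handle top",tri((t,228.3,195.3),(s,269.7,195.7)))
print("rim",tri((t,273,197.3),(s,297,205.3)))
print("grip top",tri((t,435.2,246.8),(s,401.7,294.3)))
c=[atz(t,*p,.036) for p in((429.3,194.7),(396.7,208.3),(443.3,227.7),(411.7,241.7))]
c=np.array(c);print(c,c.mean(0))
e=np.array([c[0]-c[2],c[1]-c[3]]).mean(0);f=np.array([c[1]-c[0],c[3]-c[2]]).mean(0)
print("pan x",e,np.linalg.norm(e),np.degrees(np.arctan2(e[1],e[0])),np.linalg.norm(f),np.degrees(np.arctan2(f[1],f[0]))-90)
# side pan corners
cs=[(387.5,264.3),(416,265),(387,296-7),(416,297-7)]
for n,p in dict(h=(228.3,195.3)).items(): print(atz(t,*p,.162),atz(s,269.7,195.7,.162))
print(atz(t,273,197.3,.175),atz(s,297,205.3,.175),atz(t,435.2,246.8,.076),atz(s,401.7,294.3,.076))
# back column top edge dir at unknown z; lower deck front edge
E=env.observe();print(np.array(E["tool_rot"]),E["position"])
```

```text
handle top (array([0.5751, 0.2366, 0.1703]), [np.float64(2.9), np.float64(2.9)])
rim (array([0.5681, 0.1177, 0.1814]), [np.float64(1.1), np.float64(1.1)])
grip top (array([ 0.4583, -0.3349,  0.0705]), [np.float64(1.0), np.float64(1.0)])
[[ 0.6175 -0.3271  0.036 ]
 [ 0.5748 -0.2303  0.036 ]
 [ 0.5192 -0.3667  0.036 ]
 [ 0.4763 -0.2736  0.036 ]] [ 0.5469 -0.2994  0.036 ]
pan x [0.0983 0.0414 0.    ] 0.10671024689647786 22.84437318417331 0.10419003887096316 24.26089091754521
[0.5756 0.2406 0.162 ] [0.5839 0.2391 0.162 ]
[0.569  0.1193 0.175 ] [0.5744 0.1202 0.175 ] [ 0.457  -0.3329  0.076 ] [ 0.455  -0.3368  0.076 ]
[[-0.9524  0.3048 -0.0007]
 [ 0.3048  0.9524 -0.0011]
 [ 0.0003 -0.0013 -1.    ]] [0.1675 0.5236 0.2498]
```

```bash
cat >> h.py <<'E'
from scipy.spatial.transform import Rotation as Ro
def plan(pos,hx):  # row for tool-down pose with tool x heading hx (deg)
    s=env.observe();R=np.array(s["tool_rot"]);c,n=np.cos(np.radians(hx)),np.sin(np.radians(hx))
    T=np.array([[c,n,0],[n,-c,0],[0,0,-1]])
    print("row",np.round(R.T@(np.array(pos)-s["position"])/.5,3),np.round(Ro.from_matrix(R.T@T).as_rotvec(degrees=True)/120,3),"q",np.round(s["q"],1),"t",s["time_s"])
E
python3 - <<'E'
from h import *
plan([.36,.12,.25],92)
E
```

```text
row [-0.613 -0.651  0.   ] [-0.001  0.     0.585] q [ 59.9  21.8  74.4   0.   83.9 -12.3] t 0.1
```

{"op": "arm_command", "data": {
  "commands": [-1,-0.613,-0.651,0,0,0,0.585,-1,-0.613,-0.651,0,0,0,0.585,-1,-0.613,-0.651,0,0,0,0.585,-1,-0.613,-0.651,0,0,0,0.585,-1,-0.613,-0.651,0,0,0,0.585,-1,-0.613,-0.651,0,0,0,0.585,-1,-0.613,-0.651,0,0,0,0.585,-1,-0.613,-0.651,0,0,0,0.585,-1,-0.613,-0.651,0,0,0,0.585,-1,-0.613,-0.651,0,0,0,0.585,-1,-0.613,-0.651,0,0,0,0.585,-1,-0.613,-0.651,0,0,0,0.585]
}}

```text
time_s: 1.1
position: [0.3623, 0.1165, 0.2502]
tool_rot: [[-0.03, 1.0, 0.0], [1.0, 0.03, -0.001], [-0.001, 0.0, -1.0]]
ft_force: [0.2, 0.6, -1.5]
grip_width: 0.0856
gripper_force: 0.0
```

Run:
```python
from h import *
snap("wrist","w1")
plan([.456,-.336,.22],23.3)
```

```text
row [-0.914  0.161  0.06 ] [-0.     0.     0.571] q [ 0.1  4.5 98.1 -0.  77.4 -1.6] t 1.15
```

View pics/w1.png

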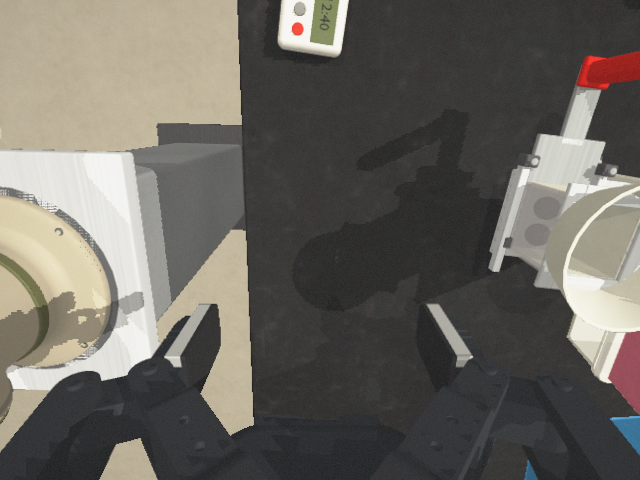

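The wrist view shows the handle foot at (592,80) and the front rail running from (519,170) to (492,268). From these the dispenser's yaw looks larger than I estimated. I'll measure that and move on to the pan.

Run:
```python
from h import *
np.set_printoptions(precision=4,suppress=True)
w=load("w1");t=load("top0")
for p,q in(((519,168),(490,268)),((583,92),(570,135))):
    a=atz(w,*p,.07);b=atz(w,*q,.07);e=a-b;print(a,b,np.linalg.norm(e),-np.degrees(np.arctan2(e[0],e[1])))
a=atz(t,205+168/3,145+73/3,.1);b=atz(t,205+270/3,145+83/3,.1);e=a-b;print(np.linalg.norm(e),-np.degrees(np.arctan2(e[0],e[1])))
a=atz(t,205+160/3,145+213/3,.07);b=atz(t,205+268/3,145+226/3,.07);e=a-b;print(np.linalg.norm(e),-np.degrees(np.arctan2(e[0],e[1])))
print(np.array(w["orientation"]),w["origin"],w["k1"])
```

```text
[0.5372 0.1647 0.07  ] [0.5296 0.0692 0.07  ] 0.09580256455994333 -4.562165842707283
[0.5772 0.2279 0.07  ] [0.5752 0.1938 0.07  ] 0.03418145414106702 -3.4778657717102814
0.09682051273937878 -4.787467348111259
0.1035478171560546 -6.02125817714817
[[ 0.9996  0.0279  0.0096]
 [ 0.0295 -0.9472 -0.3192]
 [ 0.0002  0.3193 -0.9477]] [0.3603 0.198  0.3741] -0.012368530281767189
```

{"op": "arm_command", "data": {
  "commands": [-1,-0.914,0.161,0.06,0,0,0.571,-1,-0.914,0.161,0.06,0,0,0.571,-1,-0.914,0.161,0.06,0,0,0.571,-1,-0.914,0.161,0.06,0,0,0.571,-1,-0.914,0.161,0.06,0,0,0.571,-1,-0.914,0.161,0.06,0,0,0.571,-1,-0.914,0.161,0.06,0,0,0.571,-1,-0.914,0.161,0.06,0,0,0.571,-1,-0.914,0.161,0.06,0,0,0.571,-1,-0.914,0.161,0.06,0,0,0.571,-1,-0.914,0.161,0.06,0,0,0.571,-1,-0.914,0.161,0.06,0,0,0.571]
}}

```text
time_s: 2.15
position: [0.458, -0.3376, 0.2188]
tool_rot: [[0.918, 0.397, -0.001], [0.397, -0.918, -0.0], [-0.001, 0.0, -1.0]]
ft_force: [-1.5, -0.0, -1.8]
grip_width: 0.0853
gripper_force: 0.0
```

Run:
```python
from h import *
snap("wrist","w2")
```

```text
(no output)
```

View pics/w2.png

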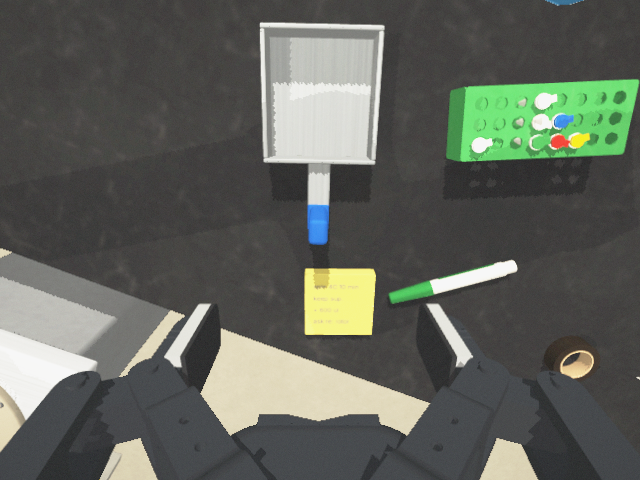

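The wrist view shows the pan rim corners at (261,25), (384,26), (263,163) and (375,163). The blue grip spans (307–329, 205–244). I'll fit the pan pose to these.

Run:
```python
from h import *
np.set_printoptions(precision=4,suppress=True)
from scipy.optimize import least_squares
w=load("w2");t=load("top0");s=load("side0")
P=np.array([[54,49,36],[54,-49,36],[-54,49,36],[-54,-49,36]])/1e3
ow=[(261,25),(384,26),(263,163),(375,163)]
ot=[(396.7,208.3),(429.3,194.7),(411.7,241.7),(443.3,227.7)]
def X(p,L): 
    c,n=np.cos(p[2]),np.sin(p[2]);return np.array([p[0]+c*L[0]-n*L[1],p[1]+n*L[0]+c*L[1],L[2]])
for use in("w","wt"):
    f=lambda p:np.ravel([np.array(proj(w,X(p,L)))-o for L,o in zip(P,ow)]+([3*(np.array(proj(t,X(p,L)))-o) for L,o in zip(P,ot)] if "t" in use else []))
    r=least_squares(f,[.547,-.299,.4]);p=r.x;print(use,p[:2],np.degrees(p[2]),np.round(r.fun,1));print("grip",X(p,np.array([-.105,0,.058])))
    for L in([-.094,.008,.010],[-.094,.008,.076],[-.116,.008,.076],[-.116,-.008,.076]): print(np.round(proj(w,X(p,L))))
for x,y in((318,243),(318,205)):print(atz(w,x,y,.076))
print("top tri", tri((w,318,231),(s,401.7,294.3)),tri((w,318,231),(t,435.2,246.8)))
```

```text
w [ 0.5511 -0.3003] 22.533509736345227 [-1.9 -1.7  0.7 -0.6  0.8  0.7  0.5  2.3]
grip [ 0.4541 -0.3406  0.058 ]
[311. 202.]
[309. 221.]
[309. 246.]
[328. 247.]
wt [ 0.5495 -0.2999] 22.885521616327374 [-3.4  0.6 -1.1  0.8  0.2  2.5 -0.3  3.5  3.5 -5.4 -3.1 -0.9  2.3 -4.4
 -0.7  0.4]
grip [ 0.4528 -0.3408  0.058 ]
[310. 204.]
[309. 222.]
[309. 248.]
[328. 248.]
[ 0.4466 -0.343   0.076 ]
[ 0.4759 -0.3303  0.076 ]
top tri (array([ 0.4556, -0.3378,  0.0756]), [np.float64(1.2), np.float64(1.2)]) (array([ 0.4565, -0.3361,  0.0747]), [np.float64(3.0), np.float64(3.0)])
```

Run:
```python
from h import *
plan([.455,-.3395,.056],22.5)
```

```text
row [-0.008  0.004  0.326] [-0.001  0.     0.008] q [-48.2  25.   74.5  -0.   80.5  18.4] t 2.2
```

{"op": "arm_command", "data": {
  "commands": [-1,-0.008,0.004,0.15,0,0,0.008,-1,-0.008,0.004,0.2,0,0,0.008,-1,-0.008,0.004,0.26,0,0,0.008,-1,-0.008,0.004,0.3,0,0,0.008,-1,-0.008,0.004,0.326,0,0,0.008,-1,-0.008,0.004,0.326,0,0,0.008,1,-0.008,0.004,0.326,0,0,0.008,1,-0.008,0.004,0.326,0,0,0.008,1,-0.008,0.004,0.326,0,0,0.008,1,-0.008,0.004,0.326,0,0,0.008,1,-0.008,0.004,0.326,0,0,0.008,1,-0.008,0.004,0.326,0,0,0.008],
  "newtons": 60
}}

```text
time_s: 3.2
position: [0.4545, -0.3371, 0.058]
tool_rot: [[0.923, 0.384, 0.001], [0.384, -0.923, -0.001], [0.0, 0.001, -1.0]]
ft_force: [-1.3, 1.6, 4.4]
grip_width: 0.0155
gripper_force: 59.1
```

Run:
```python
from h import *
plan([.39,.0,.061],-4.5)
```

```text
row [ 0.14  -0.672 -0.007] [ 0.001 -0.     0.226] q [-48.6  35.2  86.7   0.   58.1  18.9] t 3.2
```

{"op": "arm_command", "data": {
  "commands": [1,0,0,-0.012,0,0,0,1,0.008,-0.04,-0.012,0,0,0.014,1,0.02,-0.1,-0.012,0,0,0.034,1,0.035,-0.168,-0.012,0,0,0.056,1,0.05,-0.24,-0.012,0,0,0.08,1,0.065,-0.312,-0.012,0,0,0.105,1,0.08,-0.384,-0.012,0,0,0.13,1,0.095,-0.456,-0.012,0,0,0.155,1,0.11,-0.528,-0.012,0,0,0.18,1,0.125,-0.6,-0.012,0,0,0.205,1,0.134,-0.645,-0.012,0,0,0.22,1,0.14,-0.672,-0.012,0,0,0.226]
}}

```text
time_s: 4.2
position: [0.3886, 0.0026, 0.0636]
tool_rot: [[0.997, -0.079, -0.001], [-0.079, -0.997, 0.001], [-0.001, -0.0, -1.0]]
ft_force: [0.1, -0.5, -1.7]
grip_width: 0.0154
gripper_force: 58.7
```

Run:
```python
from h import *
plan([.387,.134,.063],-4.5)
```

```text
row [-0.024 -0.262  0.001] [-0.     0.001 -0.   ] q [-17.2  22.3 114.1   0.   43.7  77.3] t 4.2
```

{"op": "arm_command", "data": {
  "commands": [1,-0.004,-0.04,0,0,0,0,1,-0.01,-0.1,0,0,0,0,1,-0.016,-0.17,0,0,0,0,1,-0.021,-0.23,0,0,0,0,1,-0.024,-0.262,0,0,0,0,1,-0.024,-0.262,0,0,0,0]
}}

```text
time_s: 4.7
position: [0.3879, 0.1342, 0.0636]
tool_rot: [[0.997, -0.076, 0.0], [-0.076, -0.997, 0.0], [-0.0, -0.0, -1.0]]
ft_force: [0.2, -0.6, -1.7]
grip_width: 0.0155
gripper_force: 58.8
```

Run:
```python
from h import *
snap("wrist","w3");snap("top","top3");snap("side","side3")
print(env.observe()["position"])
t=cv2.imread("pics/top3.png");s=cv2.imread("pics/side3.png");w=cv2.imread("pics/w3.png")
a=lambda im,x,y:cv2.resize(im[y:y+90,x:x+120],None,fx=3.33,fy=3.33,interpolation=cv2.INTER_CUBIC)[:300,:400]
cv2.imwrite("pics/c3.png",np.vstack([np.hstack([a(t,215,165),a(s,235,175)]),cv2.resize(w,(800,600))[:300]]))
```

```text
[0.38836003 0.13142802 0.06345088]
```

View pics/c3.png

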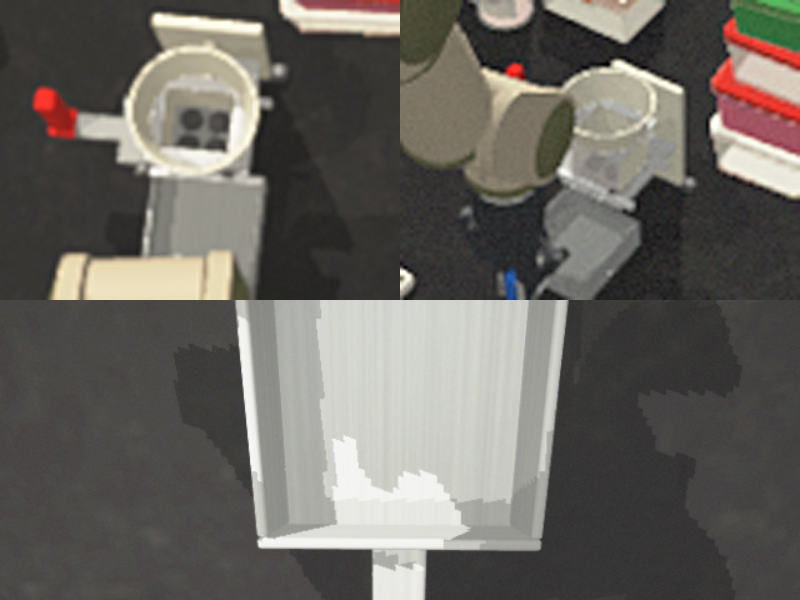

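Run:
```python
from h import *
np.set_printoptions(precision=4,suppress=True)
w=load("w3");t=load("top3")
a=atz(w,205.6,434.4,.0415);b=atz(w,432.5,436,.0415);print("near rim",a,b,np.linalg.norm(a-b),(a+b)/2)
m=(a+b)/2; h=np.radians(-4.5); X=np.array([np.cos(h),np.sin(h),0]);print("pan ctr",m+.054*X)
print("top edges",atz(t,215+143/3.33,165+75+0,.0415),atz(t,215+259/3.33,240,.0415))
print("rim t3",atz(t,215+192.5/3.33,165+109/3.33,.175))
d=load("w1"); print([tri((d,592,80),(t,215+62/3.33,165+130/3.33))])
s=env.observe();print(s["position"])
```

```text
near rim [0.3102 0.2026 0.0415] [0.2994 0.0765 0.0415] 0.12658345950728056 [0.3048 0.1396 0.0415]
pan ctr [0.3586 0.1353 0.0415]
top edges [0.4732 0.1727 0.0415] [0.4749 0.0721 0.0415]
rim t3 [0.5679 0.1198 0.175 ]
[(array([0.567 , 0.2363, 0.0916]), [np.float64(1.9), np.float64(1.9)])]
[0.3884 0.1314 0.0635]
```

Run:
```python
from h import *
np.set_printoptions(precision=4,suppress=True)
w=load("w3")
a=atz(w,206.4,194.4,.0415);b=atz(w,432,196,.0415);print("near rim",a,b,np.linalg.norm(a-b),(a+b)/2)
m=(a+b)/2; h=np.radians(-4.5); X=np.array([np.cos(h),np.sin(h),0]);print("pan ctr",m+.054*X)
plan([.466,.1285,.0625],-4.5)
```

```text
near rim [0.444  0.1777 0.0415] [0.436  0.081  0.0415] 0.09707103979387113 [0.44   0.1293 0.0415]
pan ctr [0.4938 0.1251 0.0415]
row [ 0.155 -0.006  0.002] [ 0.  0. -0.] q [  2.   23.7 111.   -0.   45.3  96.6] t 4.85
```

{"op": "arm_command", "data": {
  "commands": [1,0.02,0,0,0,0,0,1,0.05,0,0,0,0,0,1,0.085,0,0,0,0,0,1,0.115,0,0,0,0,0,1,0.14,0,0,0,0,0,1,0.152,0,0,0,0,0,1,0.152,0,0,0,0,0,1,0.152,0,0.004,0,0,0,1,0.152,0,0.008,0,0,0,1,0.152,0,0.011,0,0,0,1,0.152,0,0.011,0,0,0]
}}

```text
time_s: 5.77
position: [0.4635, 0.1257, 0.0581]
tool_rot: [[0.997, -0.079, -0.0], [-0.079, -0.997, -0.0], [-0.0, 0.0, -1.0]]
ft_force: [-1.6, -0.6, 0.6]
grip_width: 0.0152
gripper_force: 59.3
```

Run:
```python
from h import *
snap("wrist","w4");snap("top","top4")
print(env.observe()["position"])
t=cv2.imread("pics/top4.png");w=cv2.imread("pics/w4.png")
cv2.imwrite("pics/c4.png",np.hstack([cv2.resize(t[165:285,210:330],(480,480),interpolation=cv2.INTER_CUBIC),w[:,160:480]]))
```

```text
[0.4635478  0.12569733 0.05808494]
```

View pics/c4.png

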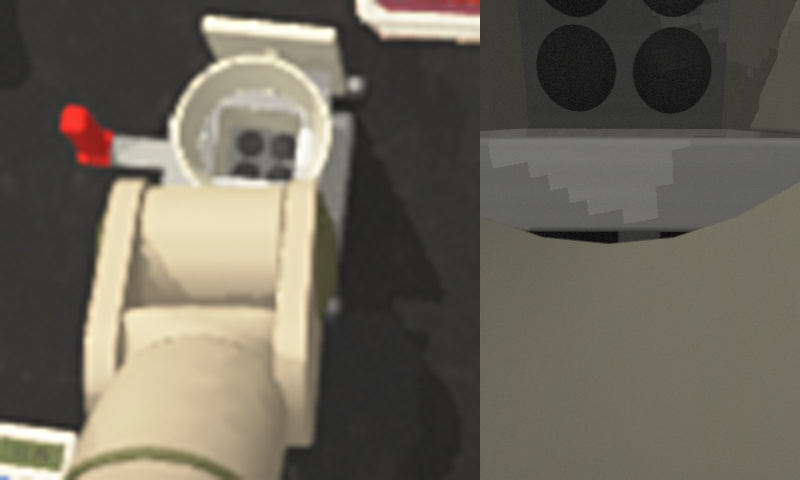

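The pan is under the spout. The balls appear centred within about 4 mm of the tool plane, and the rim shows no contact. I'm releasing it and rising straight up.

{"op": "arm_command", "data": {
  "commands": [-1,0,0,0,0,0,0,-1,0,0,0,0,0,0,-1,0,0,0,0,0,0,-1,0,0,0,0,0,0,-1,0,0,0,0,0,0,-1,0,0,-0.06,0,0,0,-1,0,0,-0.14,0,0,0,-1,0,0,-0.22,0,0,0,-1,0,0,-0.3,0,0,0,-1,0,0,-0.38,0,0,0,-1,0,0,-0.42,0,0,0,-1,0,0,-0.42,0,0,0]
}}

```text
time_s: 6.87
position: [0.4654, 0.1259, 0.2725]
tool_rot: [[0.997, -0.079, 0.009], [-0.079, -0.997, 0.0], [0.009, -0.001, -1.0]]
ft_force: [0.1, -0.8, -0.9]
grip_width: 0.0852
gripper_force: 0.0
```

Run:
```python
from h import *
plan([.579,.238,.268],85.5)
```

```text
row [ 0.209 -0.242  0.011] [ 0.003 -0.004 -0.75 ] q [ 1.  13.8 82.5  0.  83.2 95.6] t 6.8667
```

{"op": "arm_command", "data": {
  "commands": [-1,0.209,-0.242,0,0,0,-0.75,-1,0.209,-0.242,0,0,0,-0.75,-1,0.209,-0.242,0,0,0,-0.75,-1,0.209,-0.242,0,0,0,-0.75,-1,0.209,-0.242,0,0,0,-0.75,-1,0.209,-0.242,0,0,0,-0.75,-1,0.209,-0.242,0,0,0,-0.75,-1,0.209,-0.242,0,0,0,-0.75,-1,0.209,-0.242,0,0,0,-0.75,-1,0.209,-0.242,0,0,0,-0.75,-1,0.209,-0.242,0,0,0,-0.75,-1,0.209,-0.242,0,0,0,-0.75]
}}

```text
time_s: 7.87
position: [0.5777, 0.238, 0.2664]
tool_rot: [[0.144, 0.99, -0.002], [0.99, -0.144, -0.0], [-0.001, -0.002, -1.0]]
ft_force: [0.1, -0.9, 0.3]
grip_width: 0.0857
gripper_force: 0.0
```

{"op": "arm_command", "data": {
  "commands": [-1,0,0,0,0,0,-0.05,-1,0,0,0,0,0,-0.05,-1,0,0,0,0,0,-0.05]
}}

```text
time_s: 8.12
position: [0.5778, 0.238, 0.2669]
tool_rot: [[0.049, 0.999, -0.001], [0.999, -0.049, -0.0], [-0.0, -0.001, -1.0]]
ft_force: [-0.6, 0.9, -0.7]
grip_width: 0.0855
gripper_force: 0.0
```

Run:
```python
from h import *
snap("wrist","w5"); snap("top","top5"); snap("side","side5")
plan([.579,.238,.148],85.5)
w=cv2.imread("pics/w5.png");t=cv2.imread("pics/top5.png");s=cv2.imread("pics/side5.png")
r=lambda i:cv2.resize(i,(240,240),interpolation=cv2.INTER_CUBIC)
cv2.imwrite("pics/c5.png",np.hstack([w[:,60:580],np.vstack([r(t[165:245,210:290]),r(s[180:260,250:330])])]))
```

```text
row [-0.     0.002  0.239] [-0.     0.     0.015] q [11.6 29.  59.5 -0.  91.5 14.3] t 8.2667
```

View pics/c5.png

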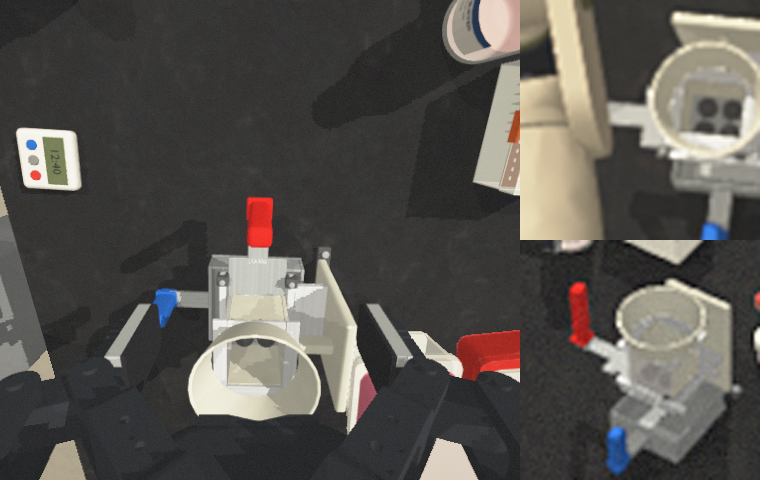

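The wrist view shows the red handle at columns 307–332 and rows 197–247. The pan is under the dispenser with its blue grip out in front. I'll check the handle's position by triangulation and projection.

Run:
```python
from h import *
np.set_printoptions(precision=4,suppress=True)
w=load("w5");s=load("side5")
R=lambda l,c=(.5695,.1195),h=np.radians(-4.5):[c[0]+np.cos(h)*l[0]-np.sin(h)*l[1],c[1]+np.sin(h)*l[0]+np.cos(h)*l[1],l[2]]
for g in(0,.004,.008):print(g,R([0,.115+g,.148]),[np.round(proj(w,R([x,.115+g+y,.162]))) for x in(-.009,.009) for y in(-.008,.008)],np.round(proj(w,R([0,.123+g,.074]))),np.round(proj(s,R([0,.115+g,.162]))))
# handle bottom edge of the image (near face, -y top edge)
print(atz(w,319,247,.162), tri((w,319.5,235),(s,250+60/3,180+45/3)))
# funnel rim in wrist, pan
```

```text
0 [np.float64(0.5785227960087022), np.float64(0.23414549337930973), 0.148] [array([306., 259.]), array([307., 237.]), array([331., 259.]), array([332., 238.])] [319. 208.] [270. 197.]
0.004 [np.float64(0.5788366323916135), np.float64(0.23813316271424223), 0.148] [array([306., 253.]), array([307., 232.]), array([332., 254.]), array([333., 233.])] [319. 204.] [269. 197.]
0.008 [np.float64(0.5791504687745249), np.float64(0.24212083204917473), 0.148] [array([306., 248.]), array([307., 226.]), array([332., 249.]), array([333., 227.])] [320. 200.] [268. 196.]
[0.5785 0.2353 0.162 ] (array([0.5823, 0.2415, 0.1635]), [np.float64(4.3), np.float64(4.3)])
```

{"op": "arm_command", "data": {
  "commands": [-1,0.01,0.002,0.05,0,0,0.015,-1,0.01,0.002,0.12,0,0,0.015,-1,0.01,0.002,0.18,0,0,0.015,-1,0.01,0.002,0.225,0,0,0.015,-1,0.01,0.002,0.237,0,0,0.015,-1,0.01,0.002,0.237,0,0,0.015,1,0.01,0.002,0.237,0,0,0.015,1,0.01,0.002,0.237,0,0,0.015,1,0.01,0.002,0.237,0,0,0.015,1,0.01,0.002,0.237,0,0,0.015,1,0.01,0.002,0.237,0,0,0.015,1,0.01,0.002,0.237,0,0,0.015],
  "newtons": 60
}}

```text
time_s: 9.27
position: [0.5786, 0.2432, 0.1501]
tool_rot: [[0.077, 0.997, -0.001], [0.997, -0.077, 0.0], [0.0, -0.001, -1.0]]
ft_force: [-1.2, -2.0, 4.1]
grip_width: 0.0169
gripper_force: 58.3
```

{"op": "arm_command", "data": {
  "commands": [1,0.01,0,0,0,0,0,1,0.02,0,0,0,0,0,1,0.035,0,0,0,0,0,1,0.05,0,0,0,0,0,1,0.065,0,0,0,0,0,1,0.08,0,0,0,0,0,1,0.095,0,0,0,0,0,1,0.108,0,0,0,0,0,1,0.114,0,0,0,0,0,1,0.118,0,0,0,0,0,1,0.118,0,0,0,0,0]
}}

```text
time_s: 10.18
position: [0.5835, 0.3025, 0.1501]
tool_rot: [[0.076, 0.997, 0.0], [0.997, -0.076, 0.0], [0.001, 0.0, -1.0]]
ft_force: [-2.5, 1.0, 5.1]
grip_width: 0.0172
gripper_force: 58.9
```

{"op": "arm_command", "data": {
  "commands": [1,0.004,0,0,0,0,0,1,0.008,0,0,0,0,0,1,0.008,0,0,0,0,0]
}}

```text
time_s: 10.43
position: [0.5838, 0.3062, 0.1501]
tool_rot: [[0.077, 0.997, 0.0], [0.997, -0.077, 0.0], [0.0, 0.0, -1.0]]
ft_force: [-2.6, -0.6, 4.8]
grip_width: 0.0172
gripper_force: 58.9
```

Travel is 63 mm and there is no stop yet, so I'll continue in small steps.

{"op": "arm_command", "data": {
  "commands": [1,0.004,0,0,0,0,0,1,0.008,0,0,0,0,0,1,0.008,0,0,0,0,0]
}}

```text
time_s: 10.68
position: [0.5839, 0.3067, 0.15]
tool_rot: [[0.078, 0.997, -0.002], [0.997, -0.078, -0.007], [-0.007, -0.002, -1.0]]
ft_force: [-7.4, -18.8, 8.7]
grip_width: 0.0171
gripper_force: 59.4
```

{"op": "arm_command", "data": {
  "commands": [1,0.004,0,0,0,0,0,1,0.008,0,0,0,0,0,1,0.008,0,0,0,0,0,1,0.008,0,0,0,0,0]
}}

```text
time_s: 11.02
position: [0.584, 0.307, 0.1498]
tool_rot: [[0.08, 0.997, -0.005], [0.997, -0.08, -0.014], [-0.014, -0.004, -1.0]]
ft_force: [-11.9, -36.8, 11.3]
grip_width: 0.0172
gripper_force: 59.8
```

The end stop is reached, with 37 N of pull against it. I'll ease off slightly and check that the balls have dropped.

{"op": "arm_command", "data": {
  "commands": [1,-0.014,0,0,0,0,0,1,-0.014,0,0,0,0,0,1,-0.014,0,0,0,0,0]
}}

```text
time_s: 11.27
position: [0.5839, 0.3063, 0.1501]
tool_rot: [[0.077, 0.997, -0.0], [0.997, -0.077, -0.0], [-0.0, -0.0, -1.0]]
ft_force: [-3.6, -2.3, 6.4]
grip_width: 0.0171
gripper_force: 59.1
```

Run:
```python
from h import *
snap("wrist","w6"); snap("top","top6"); snap("side","side6")
w=cv2.imread("pics/w6.png");t=cv2.imread("pics/top6.png");s=cv2.imread("pics/side6.png")
r=lambda i:cv2.resize(i,(400,400),interpolation=cv2.INTER_CUBIC)
cv2.imwrite("pics/c6.png",np.hstack([r(t[165:245,230:310]),r(s[190:270,260:340])]))
```

```text
(no output)
```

View pics/c6.png

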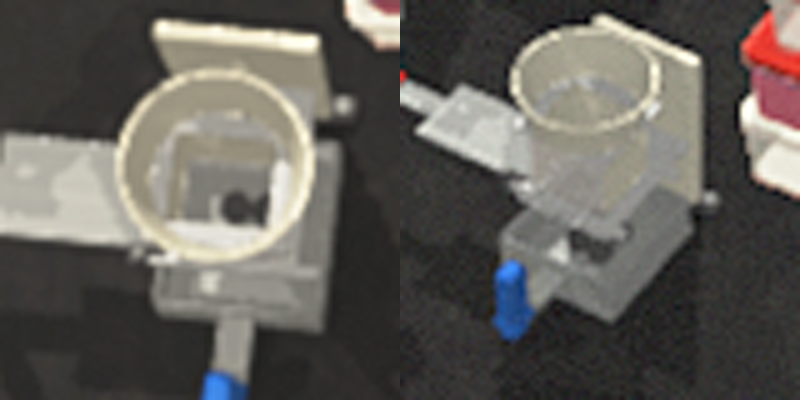

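The gate is open, the bin is empty and dark balls lie in the pan. I'm pushing the gate shut.

{"op": "arm_command", "data": {
  "commands": [1,-0.01,0,0,0,0,0,1,-0.025,0,0,0,0,0,1,-0.04,0,0,0,0,0,1,-0.055,0,0,0,0,0,1,-0.07,0,0,0,0,0,1,-0.085,0,0,0,0,0,1,-0.1,0,0,0,0,0,1,-0.115,0,0,0,0,0,1,-0.125,0,0,0,0,0,1,-0.132,0,0,0,0,0,1,-0.136,0,0,0,0,0,1,-0.136,0,0,0,0,0]
}}

```text
time_s: 12.42
position: [0.5784, 0.2393, 0.1501]
tool_rot: [[0.077, 0.997, -0.0], [0.997, -0.077, 0.001], [0.001, -0.0, -1.0]]
ft_force: [-4.4, 0.4, 7.4]
grip_width: 0.0177
gripper_force: 59.2
```

{"op": "arm_command", "data": {
  "commands": [1,-0.004,0,0,0,0,0,1,-0.006,0,0,0,0,0,1,-0.006,0,0,0,0,0]
}}

```text
time_s: 12.67
position: [0.5782, 0.2367, 0.1501]
tool_rot: [[0.076, 0.997, -0.0], [0.997, -0.076, 0.001], [0.001, -0.0, -1.0]]
ft_force: [-4.3, 2.6, 6.3]
grip_width: 0.0167
gripper_force: 59.2
```

{"op": "arm_command", "data": {
  "commands": [1,-0.004,0,0,0,0,0,1,-0.006,0,0,0,0,0,1,-0.006,0,0,0,0,0]
}}

```text
time_s: 12.92
position: [0.5781, 0.2365, 0.1502]
tool_rot: [[0.075, 0.997, 0.001], [0.997, -0.075, 0.006], [0.006, 0.001, -1.0]]
ft_force: [-1.7, 15.3, 4.7]
grip_width: 0.0171
gripper_force: 58.9
```

The gate is shut: it hits the stop after 70 mm of travel. I'm releasing the handle and rising clear.

{"op": "arm_command", "data": {
  "commands": [1,0.003,0,0,0,0,0,-1,0.003,0,0,0,0,0,-1,0.003,0,0,0,0,0,-1,0.003,0,0,0,0,0,-1,0.003,0,0,0,0,0,-1,0.003,0,0,0,0,0,-1,0.003,0,-0.05,0,0,0,-1,0.003,0,-0.11,0,0,0,-1,0.003,0,-0.17,0,0,0,-1,0.003,0,-0.23,0,0,0,-1,0.003,0,-0.26,0,0,0,-1,0.003,0,-0.26,0,0,0]
}}

```text
time_s: 13.92
position: [0.5794, 0.2346, 0.2835]
tool_rot: [[0.077, 0.997, 0.007], [0.997, -0.077, 0.001], [0.002, 0.007, -1.0]]
ft_force: [1.1, -0.2, 0.4]
grip_width: 0.0853
gripper_force: 0.0
```

Run:
```python
from h import *
snap("wrist","w7"); snap("top","top7"); snap("side","side7")
w=cv2.imread("pics/w7.png");t=cv2.imread("pics/top7.png");s=cv2.imread("pics/side7.png")
r=lambda i:cv2.resize(i,(240,240),interpolation=cv2.INTER_CUBIC)
cv2.imwrite("pics/c7.png",np.hstack([w[:,60:580],np.vstack([r(t[165:245,210:290]),r(s[190:270,255:335])])]))
```

View pics/c7.png

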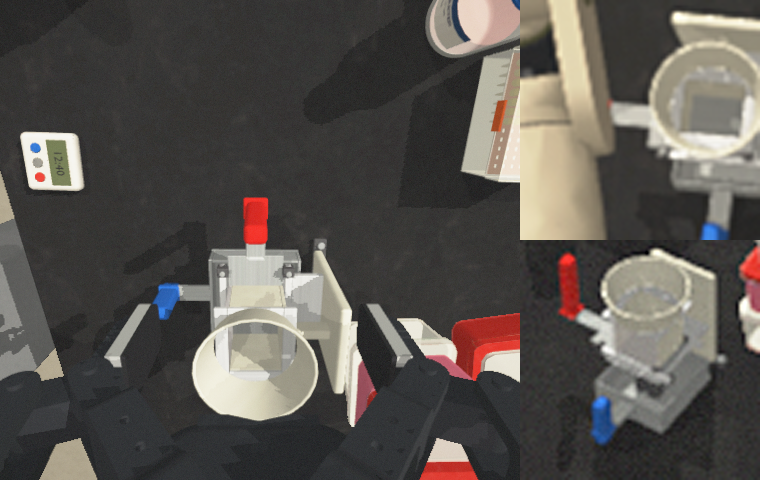

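The bin is empty, the gate is shut, the pan stands under the spout with the balls, and the gripper is clear. I'll let it settle and hand in.

{"op": "arm_command", "data": {
  "commands": [-1,0,0,0,0,0,0,-1,0,0,0,0,0,0,-1,0,0,0,0,0,0,-1,0,0,0,0,0,0,-1,0,0,0,0,0,0,-1,0,0,0,0,0,0]
}}

```text
time_s: 14.57
position: [0.5784, 0.2346, 0.2792]
tool_rot: [[0.077, 0.997, -0.0], [0.997, -0.077, -0.0], [-0.0, -0.0, -1.0]]
ft_force: [-0.2, -0.2, -0.5]
grip_width: 0.0856
gripper_force: 0.0
```

```bash
python3 -c "
from rig import env
print(env.close_job())"
```

```text
the job is handed in; nothing more can be done
None
```

I handed the job in at 14.6 s, but no verdict came back: the pan is under the spout, the gate was drawn to its end stop and pushed shut, and the gripper is clear; the bin is empty with balls seen in the pan, though I couldn't count all four.

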